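# Fit the raking lamp to the bent rod of the block inspection stand

### The job

Fit the small slide-on lamp to the block inspection stand: thread its bored collar onto the free end of the stand's bent guide rod with the lamp window facing the block on the stage, and slide it round the bend, turning it with the rod, until it is fully home against the clamp head and the spring catch has snapped shut behind its tooth; then let go of it. Work gently: the rod was bent by hand and must not be forced, and leave the block on the stage and the things lying around the stand where they are.

Things in the scene. Friction and masses are not known exactly. Their poses are not given: they have to be found in the camera images.
- lamp_grip (a point): Grip point of the lamp: on its flat upright fin (24 mm along the bore, 10 mm thick along y, from 58 mm to its top 101 mm above the lamp's underside), 84 mm above the underside, 36 mm straight above lamp_bore. Axes: x along the bore (this end goes onto the rod first), y across the fin, towards the lamp window's side, z up.
- lamp_bore (a point): Centre of the bore of the lamp (loose, about 0.17 kg, standing on its grey housing of 26 x 40 x 32 mm), 48 mm above its underside. Aluminium collar, 24 mm outside, 26 mm long; through bore 13 mm wide, mouths widened by 2 mm. A steel tooth stands out to 20 mm from the bore's axis on the -y side, near the +x end. Axes as lamp_grip.
- lamp_window (a point): Centre of the lamp's round glass window, on the +y side of its housing, 23 mm from the bore's axis and 32 mm below it. It must face the block on the stage.
- stand: Block inspection stand, fixed: grey base 160 x 150 mm, small stage, post, and a level polished steel guide rod 10 mm thick, axis 125 mm above the bench, free at one end (rod_tip) and held at the other in a clamp head on the post. Nothing stands higher than 11 mm above the rod's axis. Origin under the base's centre; z up; its x and y axes are those of all rod points.
- rod_tip (a point): Rounded free end of the rod. From here it runs straight along the stand's -y for 30 mm, then bends through a quarter turn towards +x, then runs straight along +x for 32 mm to the clamp head. Bent by hand: no true arc, tighter in the first half of the bend than in the second (radius 50 to 130 mm); a plain arc misses it by 4 mm, so feel the way. Forcing the lamp on it with over 18 N would bend it.
- rod_entry (a point): Point on the rod's axis 24 mm from the tip, in the straight lead-in that runs along the stand's -y.
- rod_home (a point): Where the bore's centre is when the lamp is home: on the rod's axis, 14 mm before the clamp head's face (the stop), where the rod runs along the stand's +x. From rod_tip it lies 115 mm along +x and 100 mm along -y. A lamp let go on the rod hangs up to 2 mm lower.
- catch (a joint): Spring catch: steel lever hinged on the clamp head beside the rod, away from the stage; rad, 0 shut, grows as it is pushed aside. Over the last 16 mm the lamp's tooth pushes it aside to about 0.1 rad, which takes 2 to 5 N along the rod; it springs back to 0 behind the tooth about 2 mm before the collar meets the stop.
- block: Cassette with a wax block, 29 x 40 x 12 mm, loose on the stand's stage inside the bend, 78 mm below the rod; origin under its centre. Stays where it is.
- petri_dish: Glass dish 60 mm across, 14 mm high, on the bench; origin under its centre. Stays where it is.
- forceps: Steel forceps 112 mm long, 9 mm high, on the bench to the right of the stand; origin under the centre, long axis y. Stays where it is.
- cassette_3: Cassette with a wax block, 29 x 40 x 12 mm, on the bench nearer the robot than the lamp; origin under its centre. Stays where it is.
There are look-alikes about, which are no part of the job. Leave any blue or purple look-alike of the part that bears lamp_grip alone.

How it is judged (in metres and radians):
On the way, in this order (a step that is already met when the one before it is completed fails the run):
1. the collar is threaded on the rod's straight lead-in (distance between lamp_bore and rod_entry below 0.008 m and angle between the x axis of lamp_bore and the y axis of rod_entry, either way round below 0.25 rad and x of lamp_window in the frame of rod_entry above 0.01 m), for 0.05 s.
2. the collar has come round the bend to the clamp head and the catch has snapped shut behind its tooth (distance between lamp_bore and rod_home below 0.0045 m and x of lamp_bore in the frame of rod_home above -0.0025 m and value of joint catch below 0.06 rad), for 0.1 s.
At the end, for the whole second after the job is handed in: Lamp released, at rest and hanging upright on the rod, its bore centre within 4.5 mm of rod_home and not over 2.5 mm short of it along the rod, bore in line with the rod (0.2 rad), window towards the block, catch shut (below 0.06 rad) (all of step 2 and angle between the x axis of lamp_bore and the x axis of rod_home, either way round below 0.2 rad and angle between lamp_bore's own z axis and vertical below 0.3 rad and y of lamp_window in the frame of rod_home above 0.01 m and contact force between the fingers and lamp below 0.1 N and linear speed of lamp below 0.02 m/s); the robot touches nothing.
It fails at once if the lamp is forced: more than 18 N between it and the stand's rod, clamp head or catch (contact force between lamp and stand above 18 N).
It fails at once if the robot touches the rod, stand or catch hard (more than 8 N) (contact force between any of the fingers, the arm and stand above 8 N).
It fails at once if the block on the stage, the dish, the forceps or the cassette is moved by more than 15 mm (distance of any of block, petri_dish, forceps, cassette_3 from where it was at the start of the episode above 0.015 m).
It also fails if it takes over 72 s, if anything falls off the work surface, if the arm or the gripper's body presses on something with over 40 N, if the wrist force passes 120 N, or if a joint passes its speed limit or range.

### The arm

A 6-joint arm with a two-finger parallel gripper is mounted at the origin on a cart in front of the work surface, level with it; the furniture and walls round the work are solid. World frame = base frame: x ahead of the robot, y to its left, z up, the work surface at z = 0. Lengths are in mm, angles in rad, forces in N, time in s.
With the tool pointing down it reaches from about 275 to 1000 mm from the base axis. Payload 8.4 kg.
Tool frame: the origin (TCP) lies at the very end of the fingers, on their centre line; the grasp point (between the pads) lies 19 mm behind it; z points along the fingers, y is the direction in which the jaws open and shut (so a half turn about z gives the same grasp; the last joint's range is limited). The gripper opens to 85 mm and grips with 20 to 120 N. Pads are 22 mm wide; open, the fingers measure 114 mm over their backs; the gripper's body (76 mm by 85 mm) begins 54 mm behind the grasp point. The pads swing forward as they close: fully open they stand 13 mm farther back than shut.
Start: joints at [-1.21, 0.353, 1.633, -0, 1.155, -0.002], TCP at [221.807, -584.32, 231.281] pointing down, gripper open.
Joint ranges: [-2.63, 2.63], [-0.92, 2.1], [0.06, 2.66], [-1.3, 4.44], [0, 2.69], [-3.02, 3.02]. Speed limits (rad/s): [2.22, 2.22, 2.79, 3.14, 3.14, 3.14].

### API

Orientations are given as [roll, pitch, yaw] about the fixed x, y, z axes, in that order (R = Rz(yaw) Ry(pitch) Rx(roll)).
In Python, from rig import r, vision gives the robot as it stands.
- The arm moves only by the tool move_arm, never from a script. Its argument "series" is text: rows parted by semicolons, each of 7 numbers parted by spaces: the closure, from -1 (fully open) to 1 (shut), then the shift along the tool's x, y, z in units of 40 mm (1.0 is 40 mm), then the turn, a rotation vector about the tool's x, y, z in degrees. In form: grip tx ty tz ax ay az; .... A call has 1 to 20 rows; each row shifts and turns the pose as measured when the row begins, along the tool's axes as they then stand; what a row does not reach is not made up. A row lasts 1/8 s, in which the tool goes at most 62.5 mm and 10.7 degrees, less where a joint would pass 70% of its speed; a pose out of reach is approached as far as the arm can. A call is refused whole if a number of a shift passes 1 or a number of a turn 10.7, either way. A call with a gripper value outside its range is refused whole. The fingers move at their own pace and stop on an object; "grip_force" is the grip in N (left out, the last holds). Time passes only in rows, so rows that do not move let the fingers close. It gives the time, the measured TCP pose, the force and the opening at its end, in the units of the state.
- r.sense(): the state, without advancing time (a new reading comes with each control period).
- vision.grab_frame(name): name is "side" or "top" or "wrist"; returns the picture (480x640x3 uint8, red, green, blue); there is no depth.
- vision.camera_params(name): a dict with "fx", "fy", "cx", "cy" (pixels), "position" and "rotation" of the camera in the world. Camera axes: x right, y up, looking along -z (the intrinsics and any distortion apply to the point x, -y, -z); pixel columns grow to the right and rows downward; lengths in mm; the calibration is good to about 2 mm. The wrist camera is an equidistant fisheye: a pixel r from the principal point sees the ray r / f radians off the axis. A picture is of the moment at which its call begins: read the wrist's pose just before it. camera_params takes no time and is no camera call; for the wrist camera it gives the pose at the moment of the call.
- r.sign_off(): hands the job in, once; it reports no verdict.
The state is a dict: "clock": time; "qpos": joint angles; "qvel": joint speeds; "joint_efforts": joint torques, N m; "eef_pos": TCP position; "tcp_rot": TCP orientation; "contact_force": force on the tool from outside, world axes, zero at the start; "wrist_torque": the same for the moment, N m; "opening": opening from 0.0 (shut) to 1.0 (fully open).
Only numpy, scipy, OpenCV 4.12 (cv2) and the standard library are available. Lean on these libraries where they do the work, as an engineer would, in place of code of your own. Each camera call takes 0.05 s, during which the arm holds its last target. There are 200 camera calls.

## Working session

There is one attempt and no reset: what is moved stays moved. The work goes in short steps, Python scripts to look and compute and a tool call to move; the robot and the scene stay as the last step left them, time stands still between calls to the robot, and variables do not carry over. Pictures are saved under pics/ and viewed, about 8 in all and at most 12, crops included, and the job is handed in when it is done.

Besides the shell and the picture viewer there is one more tool, called after "Emit:" in YAML: its name, and indented under it one key for each argument. move_arm: Moves the arm, as the interface text tells. Its arguments: {"type":"object","properties":{"series":{"type":"string"},"grip_force":{"type":"number"}},"required":["series"]}

```bash
mkdir -p pics; ls; python3 - <<'E'
from rig import r, vision
import cv2
print(r.sense())
for n in("top","side"):
    im=vision.grab_frame(n); cv2.imwrite(f"pics/{n}0.png",im[:,:,::-1]); print(n,vision.camera_params(n))
E
```

```text
pics
{'clock': 0.0, 'qpos': array([-1.21045409e+00,  3.53692521e-01,  1.63413913e+00,  1.71319067e-05,
        1.15519414e+00, -2.39892389e-03]), 'qvel': array([ 0.00114141, -0.00119057, -0.00016927, -0.000568  , -0.0006237 ,
       -0.00068973]), 'joint_efforts': array([-2.65359180e-03, -6.05263066e+01, -3.42067373e+01, -2.04922758e-04,
        9.26762063e-03, -5.06014175e-06]), 'eef_pos': array([ 221.61038739, -583.87850468,  230.53182836]), 'tcp_rot': array([-3.14015955e+00, -1.91015563e-05,  3.62734220e-01]), 'contact_force': array([0.54231382, 0.62496331, 0.09448343]), 'wrist_torque': array([-0.01091309, -0.03965885,  0.03053971]), 'opening': 1.0001428289109184}
top {'fx': 474.16260288758406, 'fy': 474.16260288758406, 'cx': 332.7170778137351, 'cy': 235.40975829243624, 'position': array([ 333.23414344, -212.84727918,  961.88484065]), 'rotation': array([ 2.07299915e-01,  1.18964027e-03, -1.38313261e+00])}
side {'fx': 498.04539123100915, 'fy': 498.04539123100915, 'cx': 324.73118064081166, 'cy': 235.94175406133104, 'position': array([  585.0166806 , -1228.55572647,   665.19525311]), 'rotation': array([ 1.05374383, -0.0200814 ,  0.0696157 ])}
```

View pics/top0.png

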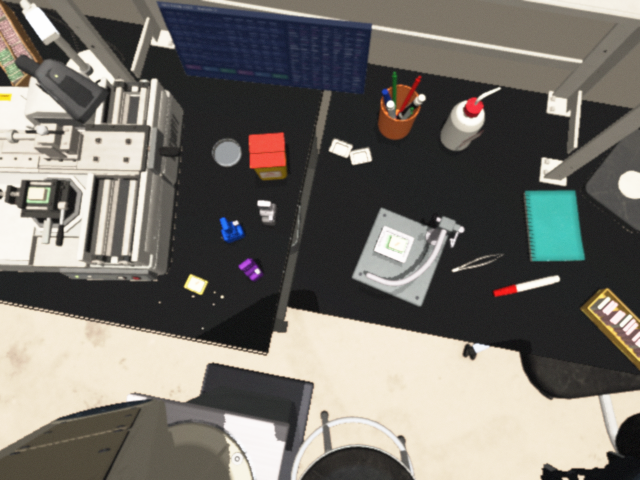

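View pics/side0.png

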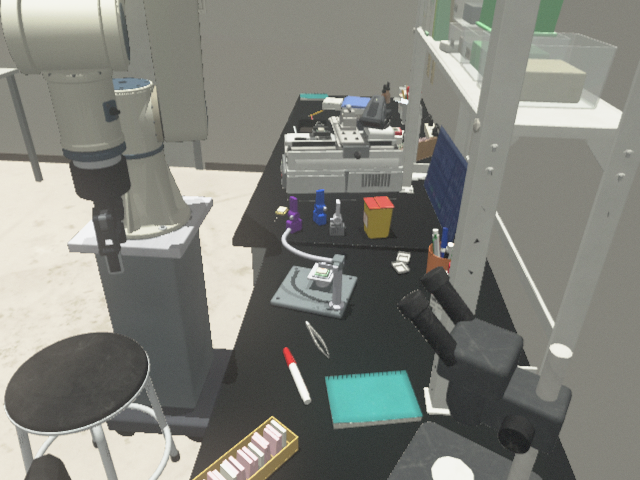

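The top view shows the silver lamp at about (267,212), blue and purple look-alikes at (231,229) and (251,268), and the stand at (405,255). The rod tip is near (368,277) and the clamp near (445,228). Next I'll make zoomed crops.

```bash
cat > h.py <<'E'
import numpy as np, cv2
from rig import r, vision
from scipy.spatial.transform import Rotation as Ro
def rot(e): return Ro.from_euler('xyz',e).as_matrix()
def ray(n,u,v,P=None):
    P=P or vision.camera_params(n); a=(u-P['cx'])/P['fx']; b=(v-P['cy'])/P['fy']
    if n=='wrist':
        t=np.hypot(a,b); s=np.sinc(t/np.pi); d=np.array([a*s,-b*s,-np.cos(t)])
    else: d=np.array([a,-b,-1.])
    return np.array(P['position']),rot(P['rotation'])@d
def onz(n,u,v,z,P=None):
    p,d=ray(n,u,v,P); return p+d*(z-p[2])/d[2]
def proj(n,X,P=None):
    P=P or vision.camera_params(n); c=rot(P['rotation']).T@(np.array(X)-P['position']); x,y,z=c[0],-c[1],-c[2]
    if n=='wrist':
        q=np.hypot(x,y); k=np.arctan2(q,z)/max(q,1e-9); a,b=x*k,y*k
    else: a,b=x/z,y/z
    return np.array([P['cx']+P['fx']*a,P['cy']+P['fy']*b])
def tri(n1,p1,n2,p2):
    (a,d),(b,e)=ray(n1,*p1),ray(n2,*p2)
    s=np.linalg.lstsq(np.c_[d,-e],b-a,rcond=None)[0]; x,y=a+d*s[0],b+e*s[1]
    return (x+y)/2,np.linalg.norm(x-y)
E
python3 - <<'E'
import cv2,numpy as np
from h import *
t=cv2.imread('pics/top0.png'); s=cv2.imread('pics/side0.png')
c=lambda im,x,y,w,h,k:cv2.resize(im[y:y+h,x:x+w],None,fx=k,fy=k,interpolation=cv2.INTER_CUBIC)
m=np.vstack([np.hstack([c(t,345,200,130,110,3),c(s,265,220,110,110,3)[:, :330]]),np.hstack([c(t,205,190,80,50,4),c(s,305,190,60,50,4)])[:, :720] if 0 else np.hstack([c(t,240,190,65,50,5),c(s,315,190,79,50,5)])[:, :720]])
cv2.imwrite('pics/m1.png',m);print(m.shape)
print(onz('top',267,212,50),onz('top',368,277,125),tri('top',(368,277),'side',(286,234)),tri('top',(446,230),'side',(339,262)))
E
```

```text
(580, 720, 3)
[543.8131098 -38.8956396  50.       ] [ 443.67726262 -254.45521907  125.        ] (array([ 443.03133505, -255.62795049,  111.54788868]), np.float64(4.911658044201276)) (array([ 560.4938607 , -378.56599845,  120.60581783]), np.float64(10.585835870072094))
```

View pics/m1.png

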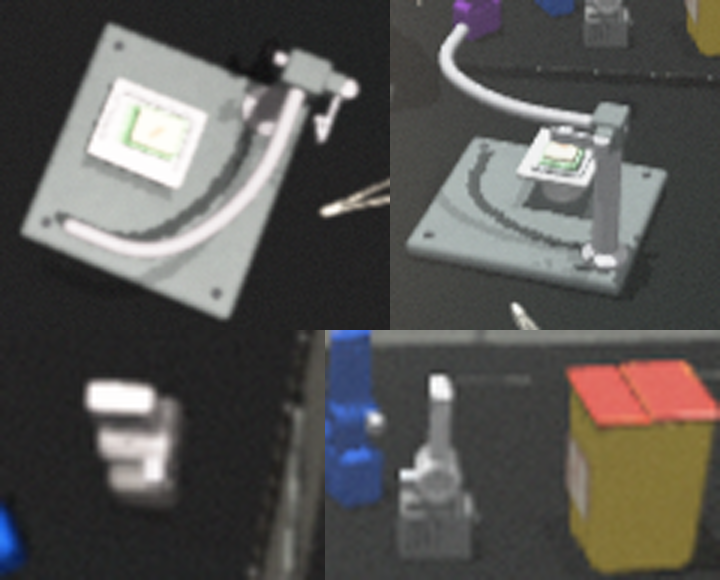

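The rod tip is at about (366,275) in the top view, the clamp end of the rod at about (444,231), and the lamp's tooth points towards -x. That makes the lamp's bore x about world -y, with the window towards +x. I'll bring the wrist camera over the stand to measure it.

Emit:
move_arm:
  series: "-1 0.85 -0.4 -0.3 0 0 0;-1 0.85 -0.4 -0.3 0 0 0;-1 0.85 -0.4 -0.3 0 0 0;-1 0.85 -0.4 -0.3 0 0 0;-1 0.85 -0.4 -0.3 0 0 0;-1 0.85 -0.4 -0.3 0 0 0;-1 0.85 -0.4 -0.3 0 0 0;-1 0.85 -0.4 -0.3 0 0 0;-1 0 0 0 0 0 0;-1 0 0 0 0 0 0;-1 0 0 0 0 0 0"

```text
clock: 1.48
eef_pos: [434.4, -360.6, 325.3]
tcp_rot: [-3.133, 0.002, 0.361]
contact_force: [-0.7, 0.2, -0.4]
opening: 0.995
```

```bash
python3 - <<'E'
from h import *
s=r.sense();print(s['eef_pos'],s['tcp_rot'],s['qpos'],s['contact_force'])
P=vision.camera_params('wrist');print(P)
im=vision.grab_frame('wrist');cv2.imwrite('pics/w1.png',im[:,:,::-1])
import pickle;pickle.dump(P,open('w1.pkl','wb'))
E
```

```text
[ 434.37709274 -360.60925591  325.25151188] [-3.13290265e+00  2.28349841e-03  3.60913245e-01] [-0.69690988  0.18620636  1.64617526  0.00234997  1.31790386  0.51238526] [-0.73990088  0.22719792 -0.37299146]
{'fx': 371.64829954431775, 'fy': 371.64829954431775, 'cx': 316.17704516649826, 'cy': 242.44845280810338, 'position': array([ 510.06603758, -333.41719011,  465.21359409]), 'rotation': array([-0.3168924 ,  0.00967234, -1.20949483])}
```

View pics/w1.png

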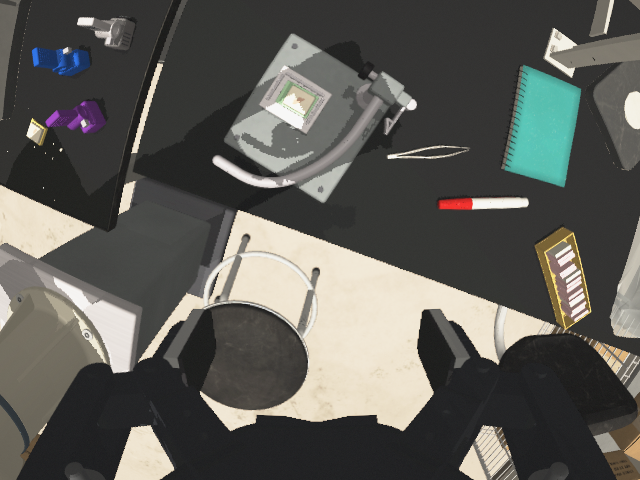

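The wrist view shows the whole stand: rod tip at about (217,160), clamp at about (390,90), lamp at about (108,30). I'll zoom in on the rod with a grid.

```bash
python3 - <<'E'
from h import *
im=cv2.imread('pics/w1.png')
x0,y0,w,h,k=205,60,225,150,3.5
m=cv2.resize(im[y0:y0+h,x0:x0+w],None,fx=k,fy=k,interpolation=cv2.INTER_CUBIC)
for u in range(x0,x0+w,25):
    cv2.line(m,(int((u-x0)*k),0),(int((u-x0)*k),5),(0,255,255),1); cv2.putText(m,str(u),(int((u-x0)*k),16),0,.35,(0,255,255))
for v in range(y0,y0+h,25):
    cv2.line(m,(0,int((v-y0)*k)),(5,int((v-y0)*k)),(0,255,255),1); cv2.putText(m,str(v),(6,int((v-y0)*k)+4),0,.35,(0,255,255))
cv2.imwrite('pics/m2.png',m);print(m.shape)
E
```

```text
(525, 788, 3)
```

View pics/m2.png

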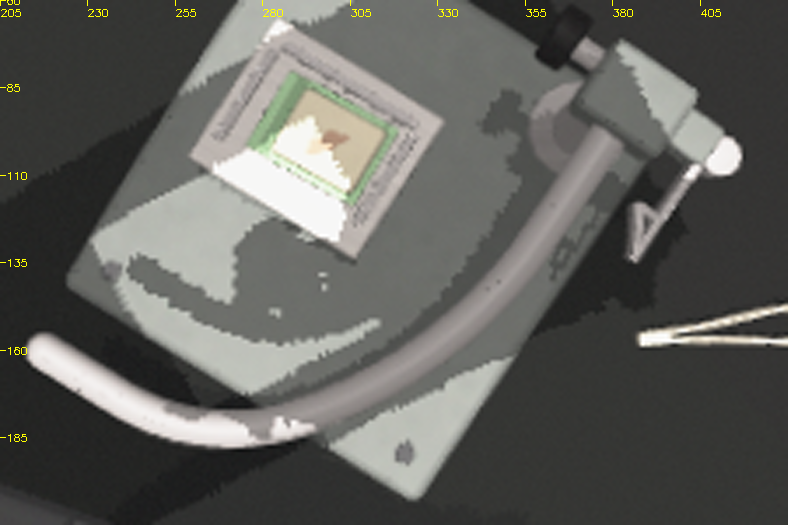

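```bash
cat > fit.py <<'E'
from h import *
import pickle
from scipy.optimize import least_squares
P1=pickle.load(open('w1.pkl','rb'))
W=np.array([(60,363),(100,388),(150,414),(190,427),(230,430),(280,421),(330,402),(380,372),(430,337),(480,292),(530,237),(570,182),(600,142)])/3.5+[205,60]
T=np.array([(90,236),(120,247),(150,251),(180,245),(210,228),(240,200),(265,170),(283,135)])/3.+[345,200]
wp=np.array([onz('wrist',*p,125,P1)[:2] for p in W]); tp=np.array([onz('top',*p,125)[:2] for p in T])
wt=onz('wrist',205+28/3.5,60+345/3.5,125,P1)[:2]; tt=onz('top',345+62/3,200+223/3,125)[:2]
wc=onz('wrist',205+613/3.5,60+122/3.5,125,P1)[:2]; tc=onz('top',345+300/3,200+88/3,125)[:2]
def path(k):  # k: curvatures at 4 knots (1/m) ; returns xy,heading samples every ~1mm, stand frame rel to tip
    k=np.abs(k[:4]); L=(np.pi/2)/np.trapezoid(np.interp(np.linspace(0,1,200),np.linspace(0,1,4),k),np.linspace(0,1,200))
    s=np.arange(0,62+L,.5); kk=np.where((s>30)&(s<30+L),np.interp((s-30)/L,np.linspace(0,1,4),k),0)
    th=-np.pi/2+np.cumsum(kk)*.5
    return s,np.c_[np.cumsum(np.cos(th)),np.cumsum(np.sin(th))]*.5,th
def world(p,q): c,s=np.cos(p[2]),np.sin(p[2]); return q@np.array([[c,s],[-s,c]])+p[:2]
def fit(pts,tip,face):
    def res(v):
        s,q,th=path(v[3:]/100); w=world(v,q)
        d=[]
        for p in pts:
            i=np.argmin(((w-p)**2).sum(1)); t=th[i]+v[2]; d.append((p-w[i])@[-np.sin(t),np.cos(t)])
        return np.r_[d,(tip-w[0])*.7,(face-w[-1])*.7,(q[-1]-[129,-100])*5]
    o=least_squares(res,[*tip,0.,2,1.5,1,.8],bounds=([-2e3,-2e3,-2,.7,.7,.7,.6],[2e3,2e3,2,2.2,2.2,2.2,2.2]),x_scale=[1,1,.01,.1,.1,.1,.1]); return o.x,res(o.x)
if __name__=='__main__':
    for a in((wp,wt,wc),(tp,tt,tc)):
        x,e=fit(*a); print(x.round(3),'R',(100/x[3:]).round(0)); print(e.round(1)); print('dist tip-face',np.linalg.norm(a[1]-a[2]),'want 163.2')
        if a[0] is wp: np.save('stand.npy',x)
    im=cv2.imread('pics/w1.png'); c=[]
    for n,u in (('top',cv2.imread('pics/top0.png')),):pass
E
python3 fit.py
```

```text
[ 4.47795e+02 -2.49082e+02 -1.98000e-01  2.12700e+00  1.32800e+00
  8.45000e-01  6.67000e-01] R [ 47.  75. 118. 150.]
[ 0.1 -0.2 -0.2 -1.  -1.2 -0.4  0.5  1.6  1.5  1.1 -0.  -0.7 -1.4 -0.2
 -0.4  1.  -1.1  0.2 -0.2]
dist tip-face 164.8168661304249 want 163.2
[ 4.47027e+02 -2.51341e+02 -2.06000e-01  2.11000e+00  1.37400e+00
  7.61000e-01  6.27000e-01] R [ 47.  73. 131. 159.]
[-0.6 -0.1 -0.3 -0.1  0.8  1.1 -0.5 -1.2  0.5  1.6 -0.6 -0.3 14.5  1.3]
dist tip-face 166.07551977199222 want 163.2
```

```bash
cat >> fit.py <<'E'
def arcs(a):
    A=np.array([[np.sin(a),1-np.sin(a)],[1-np.cos(a),np.cos(a)]]); r1,r2=np.linalg.solve(A,[70,97])
    s=np.arange(0,62+r1*a+r2*(np.pi/2-a),.5); kk=np.where(s<30,0,np.where(s<30+r1*a,1/r1,np.where(s<s[-1]-32,1/r2,0)))
    th=-np.pi/2+np.cumsum(kk)*.5
    return s,np.c_[np.cumsum(np.cos(th)),np.cumsum(np.sin(th))]*.5,th,(r1,r2)
def fit2(pts,tip,face):
    def res(v):
        s,q,th,_=arcs(v[3]); w=world(v,q); d=[]
        for p in pts:
            i=np.argmin(((w-p)**2).sum(1)); t=th[i]+v[2]; d.append((p-w[i])@[-np.sin(t),np.cos(t)])
        return np.r_[d,(tip-w[0])*.7,(face-w[-1])*.7]
    o=least_squares(res,[*tip,-.2,.8],x_scale=[1,1,.01,.1],diff_step=1e-4); return o.x,res(o.x)
if __name__=='__main__':
    for a in((wp,wt,wc),(tp,tt,tc)):
        x,e=fit2(*a); print('arcs',x.round(3),arcs(x[3])[3]);print(e.round(1))
    # lamp, rough from wrist image: fin top z=101
    im=cv2.imread('pics/w1.png'); cv2.imwrite('pics/l1.png',np.hstack([cv2.resize(im[5:60,65:145],None,fx=5,fy=5,interpolation=2),cv2.resize(cv2.imread('pics/top0.png')[190:240,245:300],None,fx=5.5,fy=5.5,interpolation=2)]))
E
sed -i 's/^cv2.imwrite/&/' fit.py; python3 fit.py 2>&1 | tail -6
```

```text
dist tip-face 166.07551977199222 want 163.2
arcs [ 4.47210e+02 -2.49853e+02 -1.91000e-01  8.09000e-01] (np.float64(51.944260539992165), np.float64(117.18748668850377))
[ 0.4  0.1  0.1 -0.6 -1.  -1.  -0.6  0.6  1.   1.1  0.1 -0.7 -1.6  0.2
  0.1  0.5 -1.2]
arcs [ 4.46793e+02 -2.51044e+02 -2.03000e-01  8.14000e-01] (np.float64(52.19217331860429), np.float64(117.46852805349921))
[-0.4 -0.  -0.3 -0.9 -0.7  0.4 -0.6 -1.5  0.6  1.4  1.  -1. ]
```

Emit:
move_arm:
  series: "-1 0.65 -0.75 0.15 0 0 0;-1 0.65 -0.75 0.15 0 0 0;-1 0.65 -0.75 0.15 0 0 0;-1 0.65 -0.75 0.15 0 0 0;-1 0.65 -0.75 0.15 0 0 0;-1 0.65 -0.75 0.15 0 0 0;-1 0.65 -0.75 0.15 0 0 0;-1 0 0 0 0 0 -9.3;-1 0 0 0 0 0 -9.3;-1 0 0 0 0 0 -9.3;-1 0 0 0 0 0 -9.3;-1 0 0 0 0 0 -9.3;-1 0 0 0 0 0 -9.3;-1 0 0 0 0 0 -9.3;-1 0 0 0 0 0 0;-1 0 0 0 0 0 0"

```text
clock: 3.52
eef_pos: [527.9, -104.1, 277.8]
tcp_rot: [-3.128, -0.006, 1.509]
contact_force: [0.3, -0.2, -0.4]
opening: 1.0
```

```bash
python3 - <<'E'
from h import *
import pickle
s=r.sense();print(s['eef_pos'],s['tcp_rot'],s['qpos'])
P=vision.camera_params('wrist');print(P['position'],P['rotation'])
im=vision.grab_frame('wrist')[:,:,::-1].copy();cv2.imwrite('pics/w2.png',im)
pickle.dump(P,open('w2.pkl','wb'))
c=proj('wrist',(544,-45,60),P);print(c)
x0,y0=int(c[0]-80),max(0,int(c[1]-70)); m=cv2.resize(im[y0:y0+140,x0:x0+160],None,fx=4,fy=4,interpolation=2)
for i in range(0,160,20): cv2.putText(m,str(x0+i),(i*4,10),0,.35,(0,255,255)); cv2.line(m,(i*4,12),(i*4,16),(0,255,255))
for i in range(0,140,20): cv2.putText(m,str(y0+i),(5,i*4+4),0,.35,(0,255,255)); cv2.line(m,(0,i*4),(4,i*4),(0,255,255))
cv2.imwrite('pics/m3.png',m)
E
```

```text
[ 527.8975459  -104.12932146  277.78770751] [-3.12771257 -0.00631597  1.50865241] [-0.20030696  0.18202016  1.75645662  0.00462913  1.21773715 -0.13983924]
[535.30534567 -25.61687499 418.42760813] [-0.30770086  0.01372    -0.0616881 ]
[331.65710582 147.6414756 ]
```

View pics/m3.png

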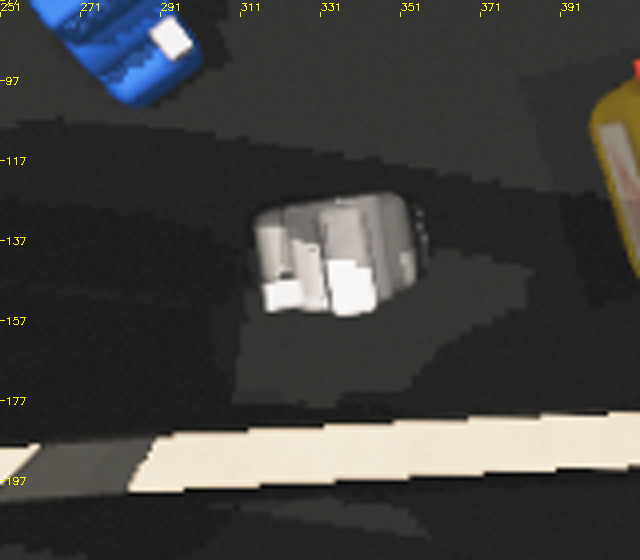

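```bash
python3 - <<'E'
from h import *
import pickle
P=pickle.load(open('w2.pkl','rb'))
C=[np.array(c)/4+[251,77] for c in((325,207),(368,207),(376,308),(332,314))]
p=[onz('wrist',*c,101,P) for c in C]
for q in p: print(q.round(1))
c=np.mean(p,0); a=(p[3]+p[2]-p[0]-p[1]); print(c,np.linalg.norm(a)/2,'yaw of lamp x',np.arctan2(a[1],a[0]))
print('width',np.linalg.norm(p[0]-p[1]),np.linalg.norm(p[3]-p[2]))
# top cam check: fin top quad in m1 crop (5x, origin 240,190, offset row 330)
for u in((87,383),(150,388),(152,412),(92,408)): print(onz('top',240+u[0]/5,190+(u[1]-330)/5,101).round(1))
E
```

```text
[544.4 -26.7 101. ]
[553.5 -27.1 101. ]
[554.  -48.8 101. ]
[544.6 -49.6 101. ]
[549.13197726 -38.06107579 101.        ] 22.307172675711083 yaw of lamp x -1.5537428731524345
width 9.056576416791186 9.44458097457071
[550.3 -26.1 101. ]
[552.9 -49.8 101. ]
[543.8 -52.6 101. ]
[541.2 -30.1 101. ]
```

Emit:
move_arm:
  series: "0 0 0 0 -0.8 0 -5.2;0 0.81 0.28 0 0 0 0;0 0.81 0.28 0 0 0 0;0 0 0 1 0 0 0;0 0 0 1 0 0 0;0 0 0 1 0 0 0;0 0 0 0.6 0 0 0;0 0 0 0 0 0 0;0 0 0 0 0 0 0"

```text
clock: 4.7
eef_pos: [551.3, -36.6, 132.2]
tcp_rot: [3.136, -0.006, 1.582]
contact_force: [-0.4, -1.3, 0.1]
opening: 0.502
```

```bash
python3 - <<'E'
from h import *
s=r.sense();print(s['eef_pos'],s['tcp_rot'],s['opening'],s['contact_force'])
P=vision.camera_params('wrist')
im=vision.grab_frame('wrist')[:,:,::-1].copy()
for X in((549,-38,101),(545,-27,101),(554,-27,101),(554,-49,101),(545,-49,101)):
    q=proj('wrist',X,P);print(q.round(0));cv2.circle(im,(int(q[0]),int(q[1])),2,(0,0,255),-1)
cv2.imwrite('pics/w3.png',im)
E
```

```text
[551.31981586 -36.6310913  132.17428633] [ 3.13638886 -0.0063921   1.58204412] 0.5024774218325998 [-0.35962987 -1.27922497  0.14575462]
[310. 290.]
[302. 270.]
[320. 270.]
[320. 309.]
[302. 309.]
```

View pics/w3.png

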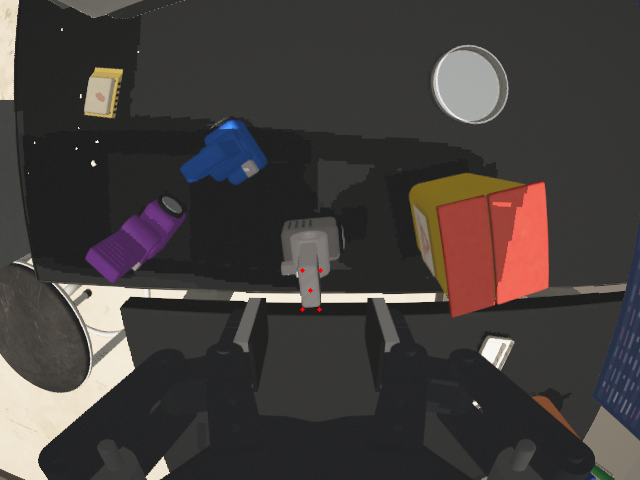

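The wrist view confirms the silver fin sits between the open pads, with its top at about (309,290). The blue and purple ones are clear to the left. Now I'll descend and grip.

Emit:
move_arm:
  series: "0 -0.05 -0.05 0.5 0 0 0;0 0 0 0.5 0 0 0;0 0 0 0.4 0 0 0;0 0 0 0.25 0 0 0;0 0 0 0 0 0 0"

```text
clock: 5.38
eef_pos: [554.2, -38.8, 69.8]
tcp_rot: [3.126, -0.006, 1.58]
contact_force: [-0.2, -0.2, 0.4]
opening: 0.497
```

Emit:
move_arm:
  series: "0 0 -0.13 0.05 0.8 0 0;0 0 0 0 0 0 0;0 0 0 0 0 0 0"

```text
clock: 5.75
eef_pos: [549.5, -38.9, 68.9]
tcp_rot: [3.14, -0.005, 1.58]
contact_force: [0.9, -0.7, 0.5]
opening: 0.5
```

Emit:
move_arm:
  series: "1 0 0 0 0 0 0;1 0 0 0 0 0 0;1 0 0 0 0 0 0;1 0 0 0 0 0 0;1 0 0 0 0 0 0;1 0 0 0 0 0 0;1 0 0 0 0 0 0;1 0 0 0 0 0 0"
  grip_force: 40

```text
clock: 6.75
eef_pos: [549.6, -38.9, 69.2]
tcp_rot: [3.139, -0.005, 1.58]
contact_force: [-0.2, 0.1, -0.2]
opening: 0.107
```

```bash
python3 - <<'E'
from h import *
s=r.sense();print(s['eef_pos'],s['tcp_rot'],s['opening'],s['contact_force'],s['wrist_torque'])
E
```

```text
[549.63668192 -38.86621886  69.15644794] [ 3.13920237 -0.00535128  1.58034988] 0.10744871182052043 [-0.17001939  0.12645466 -0.15935994] [-0.01971557 -0.00926959 -0.00199108]
```

Emit:
move_arm:
  series: "1 0 0 -0.5 0 0 0;1 0 0 -1 0 0 0;1 0 0 -1 0 0 0;1 0 0 -0.8 0 0 0;1 0 0 0 0 0 5.8;1 0 0 0 0 0 5.8;1 -0.8 -0.25 0 0 0 0;1 -0.8 -0.25 0 0 0 0;1 -0.8 -0.25 0 0 0 0;1 -0.8 -0.25 0 0 0 0;1 -0.8 -0.25 0 0 0 0;1 -0.8 -0.25 0 0 0 0;1 0 0 0 0 0 0;1 0 0 0 0 0 0"

```text
clock: 8.5
eef_pos: [447.7, -219.9, 202.7]
tcp_rot: [-3.139, -0.006, 1.372]
contact_force: [-0.3, 1.0, -2.0]
opening: 0.109
```

```bash
python3 - <<'E'
from h import *
s=r.sense();print(s['eef_pos'],s['tcp_rot'],s['opening'],s['contact_force'],s['wrist_torque'],s['qpos'])
E
```

```text
[ 447.73719974 -219.93961088  202.74779177] [-3.13949736 -0.005873    1.37202847] 0.10948425532723043 [-0.28830039  1.0197198  -2.02029219] [-0.0038737  -0.06336468 -0.02368237] [-0.46312824  0.19080796  1.92516576  0.00597689  1.02918393 -0.26745687]
```

Emit:
move_arm:
  series: "1 0.1 0.13 0.4 0 0 0;1 0 0 0.5 0 0 0;1 0 0 0.45 0 0 0;1 0 0 0.03 0 0 0;1 0 0 0 0 0 0"

```text
clock: 9.12
eef_pos: [456.1, -212.4, 143.0]
tcp_rot: [-3.139, -0.007, 1.376]
contact_force: [0.3, 0.5, -2.1]
opening: 0.113
```

```bash
python3 - <<'E'
from h import *
s=r.sense();print(s['eef_pos'],s['tcp_rot'],s['contact_force'])
W=vision.grab_frame('wrist')[:,:,::-1]; T=vision.grab_frame('top')[:,:,::-1]; S=vision.grab_frame('side')[:,:,::-1]
for n,i in zip('wts',(W,T,S)): cv2.imwrite(f'pics/a_{n}.png',i)
R=lambda i,x,y,w,h,k:cv2.resize(i[y:y+h,x:x+w],None,fx=k,fy=k,interpolation=2)
m=np.vstack([np.hstack([R(S,265,205,80,60,5),R(T,335,240,80,60,5)]),np.hstack([R(W,200,180,240,180,5/3),R(W,200,0,240,180,5/3)])])
cv2.imwrite('pics/m4.png',m);print(m.shape)
for n in('side','top'): print(n,proj(n,(447,-250.5,125)))
E
```

```text
[ 456.13099026 -212.41363858  142.97099612] [-3.13856926 -0.00715952  1.37640167] [ 0.31258184  0.48804391 -2.05378965]
(600, 800, 3)
side [289.03041812 227.61270452]
top [366.12274548 274.74985531]
```

View pics/m4.png

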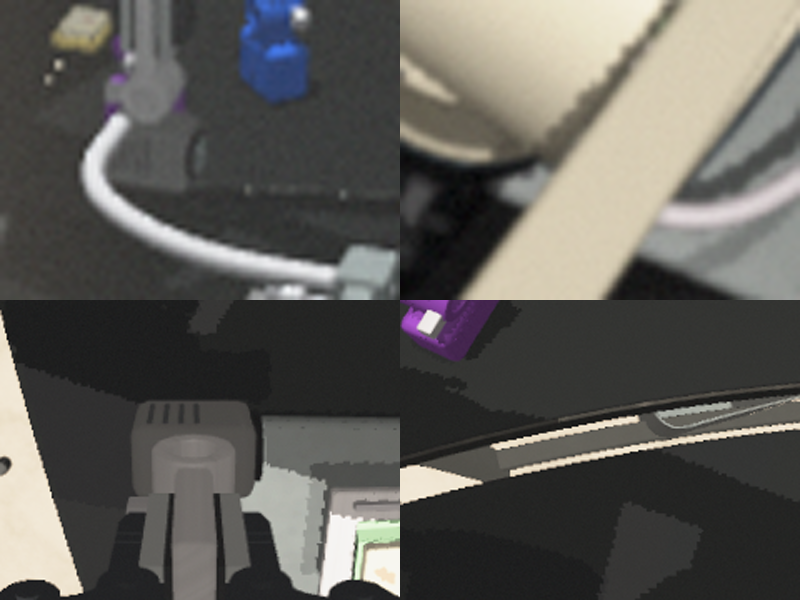

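The side view shows the collar's front face centre at about (295.4,223.4) and the rod tip at about (289.4,229). I'll check this against the prediction.

```bash
python3 - <<'E'
from h import *
b=np.array([456.1,-212.4,143-21.2]); d=np.array([.195,.981,0])
print('collar face',proj('side',b-13*d),'obs 295.4 223.4')
print('tip',proj('side',(447,-250.5,125)),'start of rod 3mm in',proj('side',np.array((447,-250.5,125))-3*d))
for e in np.eye(3): print(proj('side',b+10*e)-proj('side',b))
im=cv2.imread('pics/a_s.png'); m=cv2.resize(im[205:250,275:320],None,fx=13,fy=13,interpolation=2)
for p,c in((proj('side',b-13*d),(0,0,255)),(proj('side',(447,-250.5,125)),(0,255,0)),(proj('side',np.array((447,-250.5,125))-24*d),(255,255,0))):
    cv2.circle(m,(int((p[0]-275+.5)*13),int((p[1]-205+.5)*13)),4,c,-1)
cv2.imwrite('pics/m5.png',m)
E
```

```text
collar face [293.33834134 223.71948709] obs 295.4 223.4
tip [289.03041812 227.61270452] start of rod 3mm in [288.59957094 228.22408164]
[4.28240155 0.21662453]
[ 0.51772406 -1.99196289]
[-0.04028493 -3.82062768]
```

View pics/m5.png

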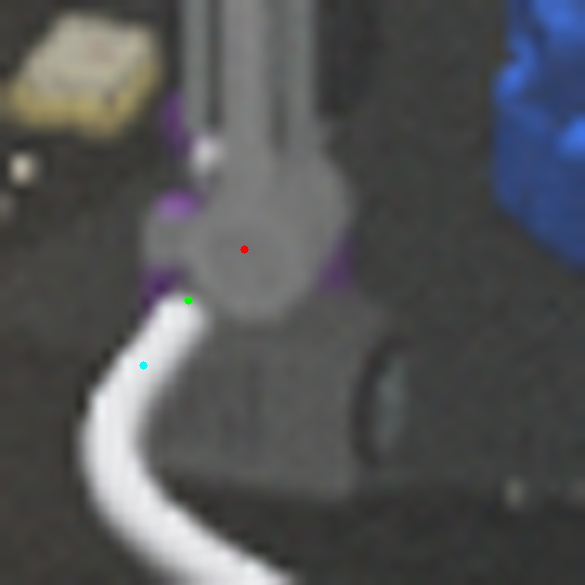

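```bash
python3 - <<'E'
from h import *
import pickle
from fit import P1,arcs,world
x=np.array([447,-250.5,-.195]); s,q,th,_=arcs(.81); w=world(x,q); X=np.c_[w,np.full(len(w),125)]
def go(n,im,P,rng,wd):
    g=cv2.cvtColor(cv2.GaussianBlur(im,(0,0),.7),cv2.COLOR_BGR2GRAY).astype(np.float32)
    p=np.array([proj(n,a,P) for a in X]); out=[]
    for k in rng:
        i=int(np.argmin(abs(s-k))); t=p[i+4]-p[i-4]; t/=np.linalg.norm(t); nn=np.array([-t[1],t[0]])
        o=np.arange(-wd,wd+.1,.1); uv=p[i]+o[:,None]*nn
        v=cv2.remap(g,uv[:,:1].astype(np.float32),uv[:,1:].astype(np.float32),1).ravel()
        thr=(v.max()+np.percentile(v,15))/2; idx=np.where(v>thr)[0]; a,b=o[idx[0]],o[idx[-1]]
        c=p[i]+(a+b)/2*nn; c3=onz(n,*c,125,P); tw=th[i]+x[2]; e=(c3-X[i])[:2]@[-np.sin(tw),np.cos(tw)]
        out.append((k,round(b-a,1),round(float((a+b)/2),2),round(float(e),1)))
    print(n,out)
go('side',cv2.imread('pics/a_s.png'),None,range(4,96,6),6)
go('wrist',cv2.imread('pics/w1.png'),P1,range(3,60,4),9)
go('top',cv2.imread('pics/top0.png'),None,range(3,150,7),5)
E
```

```text
side [(4, np.float64(3.9), -0.35, 0.9), (10, np.float64(3.8), -0.3, 0.8), (16, np.float64(3.8), -0.3, 0.8), (22, np.float64(3.9), -0.25, 0.6), (28, np.float64(3.9), -0.15, 0.4), (34, np.float64(4.0), -0.2, 0.5), (40, np.float64(4.2), -0.1, 0.2), (46, np.float64(4.2), -0.0, -0.0), (52, np.float64(4.2), 0.2, -0.4), (58, np.float64(4.3), 0.35, -0.8), (64, np.float64(4.1), 0.65, -1.6), (70, np.float64(4.0), 0.8, -2.1), (76, np.float64(3.9), 0.95, -2.6), (82, np.float64(4.0), 0.9, -2.6), (88, np.float64(4.0), 1.0, -2.9), (94, np.float64(4.1), 0.95, -2.9)]
wrist [(3, np.float64(9.3), -1.05, 1.0), (7, np.float64(9.4), -0.9, 0.9), (11, np.float64(9.4), -0.9, 0.9), (15, np.float64(9.5), -0.75, 0.7), (19, np.float64(9.4), -0.7, 0.7), (23, np.float64(9.6), -0.6, 0.6), (27, np.float64(9.4), -0.6, 0.6), (31, np.float64(9.4), -0.6, 0.6), (35, np.float64(9.5), -0.65, 0.6), (39, np.float64(9.5), -0.45, 0.4), (43, np.float64(8.3), 0.05, -0.0), (47, np.float64(8.1), 0.15, -0.1), (51, np.float64(8.5), 0.05, -0.0), (55, np.float64(9.4), -0.3, 0.3), (59, np.float64(9.2), 0.1, -0.1)]
top [(3, np.float64(3.3), -0.45, 0.8), (10, np.float64(3.8), -0.4, 0.7), (17, np.float64(3.5), -0.35, 0.6), (24, np.float64(3.9), -0.25, 0.4), (31, np.float64(4.7), 0.05, -0.1), (38, np.float64(7.4), 1.3, -2.3), (45, np.float64(7.4), 1.3, -2.3), (52, np.float64(5.1), 0.25, -0.4), (59, np.float64(5.3), 0.35, -0.6), (66, np.float64(4.9), 0.15, -0.3), (73, np.float64(4.6), 0.1, -0.2), (80, np.float64(4.6), 0.1, -0.2), (87, np.float64(4.0), 0.2, -0.3), (94, np.float64(4.5), 0.35, -0.6), (101, np.float64(4.4), 0.5, -0.9), (108, np.float64(4.7), 0.55, -1.0), (115, np.float64(5.0), 0.6, -1.0), (122, np.float64(5.2), 0.9, -1.6), (129, np.float64(5.0), 0.7, -1.2), (136, np.float64(4.5), 0.45, -0.8), (143, np.float64(4.3), 0.55, -1.0)]
```

All three cameras agree on the lead-in to within about 1 mm, after shifting the tip +0.7 mm in x and the stand yaw to about -0.206. Now a small helper to turn rod arc length into row units.

```bash
cat > nav.py <<'E'
import sys
from h import *
from fit import arcs,world
ST=np.array([447.3,-250.6,-.206]); ZT=146.6
s_,q_,th_,_=arcs(.81); L=s_[-1]; HOME=L-14
def ref(s,lat=0,dz=0,dyaw=0):
    if s<0: q=np.array([[0,-s]]); t=-np.pi/2
    else: q=np.array([[np.interp(s,s_,q_[:,0]),np.interp(s,s_,q_[:,1])]]); t=np.interp(s,s_,th_)
    t=t+ST[2]; p=world(ST,q)[0]+lat*np.array([-np.sin(t),np.cos(t)])
    return np.r_[p,ZT+dz],rot([np.pi,0,t+np.pi+dyaw]),t
def where(p):
    S=np.arange(-60,L+5,.5); W=np.array([ref(a)[0][:2] for a in S]); i=np.argmin(((W-p[:2])**2).sum(1)); t=ref(S[i])[2]; d=p[:2]-W[i]
    return S[i],d@[-np.sin(t),np.cos(t)],t
def show():
    s=r.sense(); p=s['eef_pos']; k,l,t=where(p); F=s['contact_force']; T=s['wrist_torque']
    c,n=np.array([np.cos(t),np.sin(t),0]),np.array([-np.sin(t),np.cos(t),0])
    yaw=(s['tcp_rot'][2]-t-np.pi+np.pi)%(2*np.pi)-np.pi
    print(f"t{s['clock']:.2f} s{k:.1f}/{HOME:.1f} lat{l:.1f} z{p[2]-ZT:.1f} yawerr{np.degrees(yaw):.1f} | F fwd{F@c:.1f} left{F@n:.1f} up{F[2]:.1f} | M fwd{T@c:.2f} left{T@n:.2f} up{T[2]:.2f} open{s['opening']:.2f} rot{s['tcp_rot'].round(3)} q6 {s['qpos'][5]:.2f}")
    return s
def plan(ss,lat=0,dz=0,dyaw=0):
    s=show(); p,R=s['eef_pos'],rot(s['tcp_rot'])
    for a in ss:
        P,Q,_=ref(a,lat,dz,dyaw); d=R.T@(P-p)/40; w=np.degrees(Ro.from_matrix(R.T@Q).as_rotvec())
        print(f"{a:.0f}: 1",*(round(float(v),2) for v in d),*(round(float(v),1) for v in w)); p,R=P,Q
if __name__=='__main__':
    a=[float(x) for x in sys.argv[1:]]; plan(np.arange(a[0],a[1]+.1,a[2]) if len(a)>2 else [a[0]],*a[3:])
E
python3 nav.py -22
```

```text
t9.28 s-38.5/179.0 lat1.0 z-3.0 yawerr0.6 | F fwd-0.3 left0.1 up-1.6 | M fwd0.02 left0.03 up0.06 open0.11 rot[-3.14  -0.007  1.376] q6 -0.25
-22: 1 -0.42 -0.03 -0.08 -0.1 -0.4 0.6
```

Emit:
move_arm:
  series: "1 -0.2 -0.02 -0.08 0 -0.4 0.6;1 -0.2 0 0 0 0 0;1 0 0 0 0 0 0;1 0 0 0 0 0 0"

```text
clock: 9.78
eef_pos: [452.6, -230.4, 148.4]
tcp_rot: [3.141, 0.002, 1.364]
contact_force: [0.2, 0.3, -1.6]
opening: 0.11
```

```bash
python3 nav.py -12
```

```text
t9.78 s-21.0/179.0 lat1.1 z1.8 yawerr-0.1 | F fwd-0.4 left0.1 up-1.6 | M fwd0.01 left0.06 up0.01 open0.11 rot[3.141e+00 2.000e-03 1.364e+00] q6 -0.27
-12: 1 -0.22 -0.03 0.05 0.0 0.1 -0.1
```

Emit:
move_arm:
  series: "1 -0.1 -0.03 0.03 0 0 0;1 -0.05 0 0 0 0 0;1 0 0 0 0 0 0"

```text
clock: 10.15
eef_pos: [449.9, -236.3, 147.0]
tcp_rot: [3.141, 0.001, 1.364]
contact_force: [-0.7, -0.2, -1.7]
opening: 0.107
```

```bash
python3 nav.py -8
```

```text
t10.15 s-14.5/179.0 lat-0.4 z0.4 yawerr-0.1 | F fwd0.4 left-0.6 up-1.7 | M fwd0.01 left0.04 up0.00 open0.11 rot[3.141e+00 1.000e-03 1.364e+00] q6 -0.28
-8: 1 -0.16 0.01 0.01 0.0 0.1 -0.1
```

Emit:
move_arm:
  series: "1 -0.1 0.01 0 0 0 0;1 -0.1 0 0 0 0 0;1 0 0 0 0 0 0"

```text
clock: 10.52
eef_pos: [448.6, -244.8, 147.0]
tcp_rot: [3.141, 0.001, 1.364]
contact_force: [-0.5, 0.4, -1.3]
opening: 0.109
```

```bash
python3 nav.py 0
```

```text
t10.53 s-6.0/179.0 lat0.1 z0.4 yawerr-0.0 | F fwd-0.3 left-0.6 up-1.3 | M fwd-0.01 left-0.03 up-0.01 open0.11 rot[3.141e+00 1.000e-03 1.364e+00] q6 -0.29
0: 1 -0.16 -0.0 0.01 0.0 0.1 -0.0
```

Emit:
move_arm:
  series: "1 -0.1 0 0 0 0 0;1 -0.1 0 0 0 0 0;1 -0.1 0 0 0 0 0;1 0 0 0 0 0 0"

```text
clock: 11.02
eef_pos: [446.0, -257.5, 147.0]
tcp_rot: [3.141, 0.001, 1.364]
contact_force: [0.1, -0.4, -2.1]
opening: 0.11
```

```bash
python3 - <<'E'
from nav import *
plan([14])
S=vision.grab_frame('side')[:,:,::-1]; W=vision.grab_frame('wrist')[:,:,::-1]
m=np.hstack([cv2.resize(S[205:250,270:315],(540,540),interpolation=2),cv2.resize(W[235:285,270:320],(250,250),interpolation=2).repeat(1,0).copy() if 0 else np.zeros((540,10,3),np.uint8)])
cv2.imwrite('pics/m6.png',m)
E
```

```text
t11.03 s6.5/179.0 lat0.1 z0.4 yawerr-0.0 | F fwd0.4 left0.2 up-2.1 | M fwd0.02 left-0.04 up-0.09 open0.11 rot[3.141e+00 1.000e-03 1.364e+00] q6 -0.32
14: 1 -0.19 -0.0 0.01 0.0 0.1 -0.0
```

View pics/m6.png

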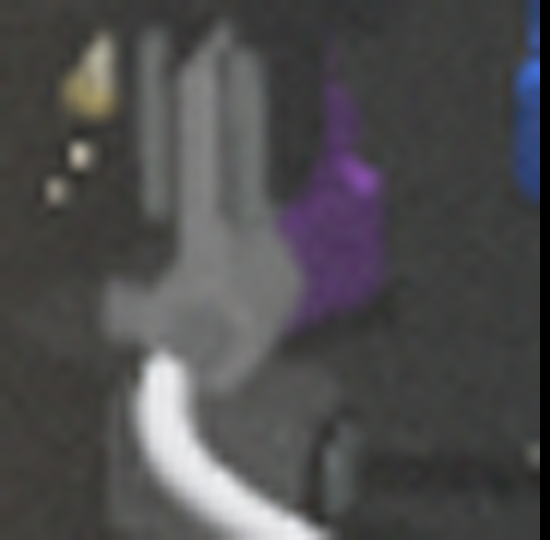

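The collar covers the rod from its tip down to its own front face, and there is no contact force. The rod just below the face is in shadow. With a 10 mm rod and a 24 mm collar overlapping by 19 mm, that can only mean it is threaded. On to rod_entry.

Emit:
move_arm:
  series: "1 -0.1 0 0 0 0 0;1 -0.1 0 0 0 0 0;1 -0.1 0 0 0 0 0;1 -0.1 0 0 0 0 0;1 0 0 0 0 0 0"

```text
clock: 11.75
eef_pos: [442.5, -273.9, 147.0]
tcp_rot: [3.141, 0.001, 1.364]
contact_force: [-0.4, 1.1, -2.2]
opening: 0.112
```

```bash
python3 nav.py 24 48 4
```

```text
t11.75 s23.5/179.0 lat0.0 z0.4 yawerr-0.0 | F fwd-1.0 left-0.6 up-2.2 | M fwd0.03 left-0.01 up-0.01 open0.11 rot[3.141e+00 1.000e-03 1.364e+00] q6 -0.35
24: 1 -0.02 -0.0 0.01 0.0 0.1 -0.0
28: 1 -0.1 0.0 0.0 0.0 0.0 0.0
32: 1 -0.1 0.0 0.0 -0.0 0.0 -2.8
36: 1 -0.1 0.0 0.0 0.0 0.0 -4.4
40: 1 -0.1 0.0 0.0 0.0 0.0 -4.4
44: 1 -0.1 0.0 0.0 0.0 0.0 -4.4
48: 1 -0.1 0.0 0.0 -0.0 0.0 -4.4
```

Emit:
move_arm:
  series: "1 0 0.05 0 0 0 0;1 0 0 0 0 0 0"

```text
clock: 12.0
eef_pos: [444.1, -274.1, 146.8]
tcp_rot: [-3.141, 0.001, 1.364]
contact_force: [-0.4, -0.1, -2.2]
opening: 0.109
```

```bash
python3 nav.py 24
```

```text
t12.00 s23.0/179.0 lat1.7 z0.2 yawerr-0.0 | F fwd0.2 left-0.3 up-2.2 | M fwd-0.13 left0.03 up-0.03 open0.11 rot[-3.141e+00  1.000e-03  1.364e+00] q6 -0.35
24: 1 -0.02 -0.04 0.0 -0.0 0.1 -0.0
```

Emit:
move_arm:
  series: "1 0 0.04 0 0 0 0;1 0 0 0 0 0 0"

```text
clock: 12.25
eef_pos: [444.3, -273.7, 146.2]
tcp_rot: [-3.137, 0.0, 1.365]
contact_force: [-0.0, -0.5, -0.9]
opening: 0.109
```

```bash
python3 nav.py 24
```

```text
t12.25 s22.5/179.0 lat1.8 z-0.4 yawerr-0.0 | F fwd0.5 left0.1 up-0.9 | M fwd-0.14 left-0.01 up-0.03 open0.11 rot[-3.137  0.     1.365] q6 -0.35
24: 1 -0.03 -0.04 -0.01 -0.2 0.0 -0.0
```

Emit:
move_arm:
  series: "1 0 -0.07 0 0.2 0 0;1 0 0 0 0 0 0"

```text
clock: 12.5
eef_pos: [442.3, -273.4, 146.6]
tcp_rot: [-3.136, 0.001, 1.365]
contact_force: [-0.2, 0.2, -2.0]
opening: 0.111
```

```bash
python3 nav.py 24
```

```text
t12.50 s23.0/179.0 lat-0.2 z-0.0 yawerr-0.0 | F fwd-0.1 left-0.3 up-2.0 | M fwd0.03 left0.05 up-0.01 open0.11 rot[-3.136e+00  1.000e-03  1.365e+00] q6 -0.35
24: 1 -0.03 0.01 -0.0 -0.3 0.0 -0.0
```

Emit:
move_arm:
  series: "1 0 -0.05 0 0 0 0;1 0 0 0 0 0 0"

```text
clock: 12.75
eef_pos: [441.3, -273.3, 146.9]
tcp_rot: [-3.138, 0.001, 1.365]
contact_force: [1.3, -1.0, -2.7]
opening: 0.11
```

```bash
python3 nav.py 24
```

```text
t12.75 s23.0/179.0 lat-1.2 z0.3 yawerr-0.0 | F fwd0.7 left1.4 up-2.7 | M fwd0.20 left0.01 up0.04 open0.11 rot[-3.138e+00  1.000e-03  1.365e+00] q6 -0.35
24: 1 -0.03 0.03 0.01 -0.2 0.1 -0.0
```

Walls were felt at about +1.7 and -1.1 mm laterally, so it is threaded and the centre is at +0.3. I'll refine the reference so the collar averages the rod's curve over its length.

```bash
python3 - <<'E'
t=open('nav.py').read()
a=t.index('def ref'); b=t.index('def where')
t=t[:a]+'''def rod(s):
    s=np.atleast_1d(s); q=np.c_[np.interp(s,s_,q_[:,0]),np.interp(s,s_,q_[:,1])]
    q[:,1]-=np.minimum(s,0); q[:,0]+=np.maximum(s-L,0); return world(ST,q)
def ref(s,lat=0,dz=0,dyaw=0):
    u=rod(s+np.linspace(-12,12,25)); d=np.linalg.svd(u-u.mean(0))[2][0]; d*=np.sign(d@(u[-1]-u[0])); n=np.array([-d[1],d[0]])
    o=(u-u[12])@n; p=u[12]+n*((o.max()+o.min())/2+lat); t=np.arctan2(d[1],d[0])
    return np.r_[p,ZT+dz],rot([np.pi,0,t+np.pi+dyaw]),t
'''+t[b:]
t=t.replace('447.3,-250.6','447.6,-250.6'); open('nav.py','w').write(t)
E
python3 nav.py 24 44 4
```

```text
t12.75 s23.0/179.0 lat-1.6 z0.3 yawerr-0.4 | F fwd0.7 left1.4 up-2.7 | M fwd0.20 left0.01 up0.04 open0.11 rot[-3.138e+00  1.000e-03  1.365e+00] q6 -0.35
24: 1 -0.02 0.04 0.01 -0.2 0.1 -0.6
28: 1 -0.1 0.0 0.0 0.0 0.0 -1.4
32: 1 -0.1 0.0 0.0 0.0 0.0 -2.4
36: 1 -0.1 0.0 0.0 -0.0 0.0 -3.4
40: 1 -0.1 0.0 0.0 0.0 0.0 -4.1
44: 1 -0.1 0.0 0.0 -0.0 0.0 -4.4
```

Emit:
move_arm:
  series: "1 0 0.04 0 -0.2 0 -0.5;1 -0.1 0 0 0 0 -1.4;1 -0.1 0 0 0 0 -2.4;1 0 0 0 0 0 0"

```text
clock: 13.25
eef_pos: [441.0, -282.0, 146.9]
tcp_rot: [-3.141, 0.001, 1.445]
contact_force: [-0.2, -0.6, -1.6]
opening: 0.109
```

```bash
python3 nav.py 34 50 4
```

```text
t13.25 s31.5/179.0 lat-0.7 z0.3 yawerr0.6 | F fwd0.6 left-0.1 up-1.6 | M fwd-0.01 left-0.05 up0.01 open0.11 rot[-3.141e+00  1.000e-03  1.445e+00] q6 -0.44
34: 1 -0.06 0.02 0.01 -0.0 0.1 -1.3
38: 1 -0.1 0.0 0.0 -0.0 0.0 -3.8
42: 1 -0.1 0.0 0.0 -0.0 0.0 -4.3
46: 1 -0.1 0.0 0.0 0.0 0.0 -4.4
50: 1 -0.1 0.0 0.0 0.0 0.0 -4.4
```

Emit:
move_arm:
  series: "1 -0.06 0.02 0 0 0 -1.3;1 -0.1 0 0 0 0 -3.8;1 -0.1 0 0 0 0 -4.3;1 0 0 0 0 0 0"

```text
clock: 13.75
eef_pos: [440.8, -293.0, 146.9]
tcp_rot: [-3.14, 0.001, 1.614]
contact_force: [0.3, -0.4, -1.4]
opening: 0.108
```

```bash
python3 nav.py 44 56 4
```

```text
t13.75 s42.5/179.0 lat-0.3 z0.3 yawerr-0.3 | F fwd0.4 left0.3 up-1.4 | M fwd0.02 left0.03 up0.03 open0.11 rot[-3.140e+00  1.000e-03  1.614e+00] q6 -0.63
44: 1 -0.03 0.01 0.01 -0.1 0.0 -1.9
48: 1 -0.1 0.0 0.0 0.0 0.0 -4.4
52: 1 -0.1 0.0 0.0 -0.0 0.0 -4.4
56: 1 -0.1 0.0 0.0 -0.0 0.0 -4.4
```

Emit:
move_arm:
  series: "1 -0.03 0.01 0 0 0 -1.9;1 -0.1 0 0 0 0 -4.4;1 -0.1 0 0 0 0 -4.4;1 0 0 0 0 0 0"

```text
clock: 14.25
eef_pos: [442.3, -302.0, 146.9]
tcp_rot: [-3.14, 0.0, 1.806]
contact_force: [-0.7, 0.2, -1.8]
opening: 0.109
```

```bash
python3 nav.py 53 65 4
```

```text
t14.25 s52.0/179.0 lat-0.1 z0.3 yawerr0.2 | F fwd-0.4 left-0.6 up-1.8 | M fwd-0.01 left-0.00 up-0.00 open0.11 rot[-3.14   0.     1.806] q6 -0.84
53: 1 -0.03 0.0 0.01 -0.1 0.0 -0.9
57: 1 -0.1 0.0 0.0 0.0 0.0 -4.4
61: 1 -0.1 0.0 0.0 -0.0 0.0 -4.4
65: 1 -0.1 0.0 0.0 0.0 0.0 -4.3
```

Emit:
move_arm:
  series: "1 -0.03 0 0 0 0 -0.9;1 -0.1 0 0 0 0 -4.4;1 -0.1 0 0 0 0 -4.4;1 0 0 0 0 0 0"

```text
clock: 14.75
eef_pos: [444.8, -310.4, 146.8]
tcp_rot: [-3.14, -0.0, 1.977]
contact_force: [0.8, 0.2, -1.0]
opening: 0.111
```

```bash
python3 nav.py 62 74 4
```

```text
t14.75 s60.5/179.0 lat-0.4 z0.2 yawerr0.7 | F fwd0.1 left0.8 up-1.0 | M fwd-0.01 left0.04 up-0.00 open0.11 rot[-3.14  -0.     1.977] q6 -1.02
62: 1 -0.03 0.01 0.0 -0.1 -0.0 -1.0
66: 1 -0.1 0.0 0.0 0.0 0.0 -4.2
70: 1 -0.1 0.0 0.0 -0.0 0.0 -3.7
74: 1 -0.1 0.0 0.0 0.0 0.0 -3.1
```

Emit:
move_arm:
  series: "1 -0.03 0.02 0 0 0 -1;1 -0.1 0 0 0 0 -4.2;1 -0.1 0 0 0 0 -3.7;1 0 0 0 0 0 0"

```text
clock: 15.25
eef_pos: [449.4, -317.9, 146.6]
tcp_rot: [-3.139, -0.002, 2.133]
contact_force: [-0.7, -0.3, -1.4]
opening: 0.108
```

```bash
python3 nav.py 71 87 4
```

```text
t15.25 s69.5/179.0 lat0.3 z0.0 yawerr0.5 | F fwd-0.1 left-0.7 up-1.4 | M fwd-0.08 left0.02 up-0.03 open0.11 rot[-3.139e+00 -2.000e-03  2.133e+00] q6 -1.18
71: 1 -0.04 -0.01 0.0 -0.1 -0.1 -0.8
75: 1 -0.1 0.0 0.0 0.0 0.0 -3.0
79: 1 -0.1 0.0 0.0 0.0 0.0 -2.5
83: 1 -0.1 0.0 0.0 0.0 0.0 -2.1
87: 1 -0.1 0.0 0.0 0.0 0.0 -2.0
```

Emit:
move_arm:
  series: "1 -0.04 -0.02 0 0 0 -0.8;1 -0.1 -0.01 0 0 0 -3;1 -0.1 0 0 0 0 -2.5;1 0 0 0 0 0 0"

```text
clock: 15.75
eef_pos: [453.7, -326.2, 146.6]
tcp_rot: [-3.14, -0.002, 2.242]
contact_force: [-0.4, -0.1, -1.9]
opening: 0.109
```

```bash
python3 nav.py 80 96 4 -.2
```

```text
t15.75 s79.0/179.0 lat-0.9 z-0.0 yawerr0.0 | F fwd-0.1 left-0.4 up-1.9 | M fwd-0.02 left-0.02 up-0.01 open0.11 rot[-3.140e+00 -2.000e-03  2.242e+00] q6 -1.30
80: 1 -0.03 0.02 -0.0 -0.1 -0.1 -0.5
84: 1 -0.1 0.0 0.0 -0.0 0.0 -2.0
88: 1 -0.1 0.0 0.0 0.0 0.0 -2.0
92: 1 -0.1 0.0 0.0 0.0 0.0 -2.0
96: 1 -0.1 0.0 0.0 0.0 0.0 -2.0
```

Emit:
move_arm:
  series: "1 -0.03 0.01 0 0 0 -0.5;1 -0.1 0 0 0 0 -2;1 -0.1 0 0 0 0 -2;1 -0.1 0 0 0 0 -2;1 0 0 0 0 0 0"

```text
clock: 16.38
eef_pos: [463.1, -336.3, 146.6]
tcp_rot: [-3.14, -0.002, 2.361]
contact_force: [1.0, 0.3, -2.0]
opening: 0.111
```

```bash
python3 nav.py 94 110 4 -.6
```

```text
t16.38 s92.5/179.0 lat-0.5 z0.0 yawerr0.1 | F fwd0.5 left0.9 up-2.0 | M fwd0.01 left0.05 up0.07 open0.11 rot[-3.140e+00 -2.000e-03  2.361e+00] q6 -1.42
94: 1 -0.03 -0.0 -0.0 -0.1 -0.1 -0.6
98: 1 -0.1 0.0 0.0 -0.0 0.0 -2.0
102: 1 -0.1 0.0 0.0 0.0 0.0 -2.0
106: 1 -0.1 0.0 0.0 0.0 0.0 -2.0
110: 1 -0.1 0.0 0.0 0.0 0.0 -2.0
```

Emit:
move_arm:
  series: "1 -0.03 0 0 0 0 -0.6;1 -0.1 0 0 0 0 -2;1 -0.1 0 0 0 0 -2;1 -0.1 0 0 0 0 -2;1 0 0 0 0 0 0"

```text
clock: 17.0
eef_pos: [473.5, -345.8, 146.5]
tcp_rot: [-3.14, -0.002, 2.484]
contact_force: [0.4, -0.1, -1.7]
opening: 0.111
```

```bash
python3 nav.py 108 124 4 -.6
```

```text
t17.00 s106.5/179.0 lat-0.7 z-0.1 yawerr0.3 | F fwd0.4 left0.1 up-1.7 | M fwd0.01 left-0.02 up0.02 open0.11 rot[-3.140e+00 -2.000e-03  2.484e+00] q6 -1.55
108: 1 -0.03 0.0 -0.0 -0.1 -0.1 -0.4
112: 1 -0.1 0.0 0.0 -0.0 0.0 -2.0
116: 1 -0.1 0.0 0.0 0.0 0.0 -2.0
120: 1 -0.1 0.0 0.0 -0.0 0.0 -2.0
124: 1 -0.1 0.0 0.0 -0.0 0.0 -2.0
```

Emit:
move_arm:
  series: "1 -0.03 0 0 0 0 -0.4;1 -0.1 0 0 0 0 -2;1 -0.1 0 0 0 0 -2;1 -0.1 0 0 0 0 -2;1 0 0 0 0 0 0"

```text
clock: 17.62
eef_pos: [485.0, -353.9, 146.5]
tcp_rot: [-3.141, -0.003, 2.604]
contact_force: [0.2, 0.7, -1.3]
opening: 0.107
```

```bash
python3 nav.py 122 138 4 -.7
```

```text
t17.62 s120.5/179.0 lat-1.0 z-0.1 yawerr0.3 | F fwd-0.2 left0.7 up-1.3 | M fwd-0.02 left0.01 up0.02 open0.11 rot[-3.141e+00 -3.000e-03  2.604e+00] q6 -1.66
122: 1 -0.03 0.01 -0.0 -0.1 -0.2 -0.4
126: 1 -0.1 0.0 0.0 0.0 0.0 -2.0
130: 1 -0.1 0.0 0.0 0.0 0.0 -2.0
134: 1 -0.1 0.0 0.0 -0.0 0.0 -2.0
138: 1 -0.1 0.0 0.0 -0.0 0.0 -2.0
```

Emit:
move_arm:
  series: "1 -0.03 0 0 0 0 -0.4;1 -0.1 0 0 0 0 -2;1 -0.1 0 0 0 0 -2;1 -0.1 0 0 0 0 -2;1 0 0 0 0 0 0"

```text
clock: 18.25
eef_pos: [497.5, -360.6, 146.4]
tcp_rot: [-3.141, -0.003, 2.724]
contact_force: [0.4, -0.2, -1.8]
opening: 0.108
```

```bash
python3 nav.py 136 160 4 -.8
```

```text
t18.25 s135.0/179.0 lat-1.1 z-0.2 yawerr0.1 | F fwd0.5 left0.0 up-1.8 | M fwd0.01 left-0.04 up-0.03 open0.11 rot[-3.141e+00 -3.000e-03  2.724e+00] q6 -1.78
136: 1 -0.03 0.01 -0.01 -0.0 -0.2 -0.4
140: 1 -0.1 0.0 0.0 0.0 0.0 -2.0
144: 1 -0.1 0.0 0.0 -0.0 0.0 -2.0
148: 1 -0.1 0.0 0.0 -0.0 0.0 -2.0
152: 1 -0.1 0.0 0.0 0.0 0.0 -1.9
156: 1 -0.1 0.0 0.0 0.0 0.0 -1.6
160: 1 -0.1 0.0 0.0 -0.0 0.0 -1.2
```

Emit:
move_arm:
  series: "1 -0.03 0 0 0 0 -0.4;1 -0.1 0 0 0 0 -2;1 -0.1 0 0 0 0 -2;1 -0.1 0 0 0 0 -2;1 0 0 0 0 0 0"

```text
clock: 18.88
eef_pos: [510.6, -365.8, 146.3]
tcp_rot: [-3.141, -0.003, 2.843]
contact_force: [0.1, 0.3, -1.0]
opening: 0.11
```

```bash
python3 nav.py 150 170 4 -.8
```

```text
t18.88 s149.0/179.0 lat-1.3 z-0.3 yawerr0.1 | F fwd0.1 left0.3 up-1.0 | M fwd-0.02 left0.00 up-0.05 open0.11 rot[-3.141e+00 -3.000e-03  2.843e+00] q6 -1.90
150: 1 -0.03 0.01 -0.01 -0.0 -0.2 -0.3
154: 1 -0.1 0.0 0.0 -0.0 0.0 -1.8
158: 1 -0.1 0.0 0.0 0.0 0.0 -1.5
162: 1 -0.1 -0.0 -0.0 -0.0 0.0 -1.0
166: 1 -0.1 -0.0 -0.0 0.0 0.0 -0.6
170: 1 -0.1 -0.0 -0.0 -0.0 0.0 -0.2
```

Emit:
move_arm:
  series: "1 -0.03 0.01 0 0 0 -0.3;1 -0.1 0 0 0 0 -1.8;1 -0.08 0 0 0 0 -1.5;1 0 0 0 0 0 0"

```text
clock: 19.38
eef_pos: [519.3, -367.8, 146.2]
tcp_rot: [3.141, -0.003, 2.91]
contact_force: [0.4, 0.6, -1.7]
opening: 0.112
```

```bash
python3 nav.py 158 162 4
```

```text
t19.38 s157.5/179.0 lat-0.9 z-0.4 yawerr0.4 | F fwd0.3 left0.6 up-1.7 | M fwd-0.01 left0.03 up0.04 open0.11 rot[ 3.141e+00 -3.000e-03  2.910e+00] q6 -1.96
158: 1 -0.01 0.02 -0.01 0.0 -0.2 0.3
162: 1 -0.1 -0.0 -0.0 -0.0 0.0 -1.0
```

Emit:
move_arm:
  series: "1 0 -0.04 0 0 0 0;1 0 0 0 0 0 0"

```text
clock: 19.62
eef_pos: [518.9, -368.7, 146.1]
tcp_rot: [3.14, -0.003, 2.91]
contact_force: [0.1, 2.3, -2.0]
opening: 0.111
```

```bash
python3 nav.py 158
```

```text
t19.62 s157.5/179.0 lat-1.8 z-0.5 yawerr0.4 | F fwd-0.5 left2.2 up-2.0 | M fwd0.33 left-0.10 up-0.03 open0.11 rot[ 3.14e+00 -3.00e-03  2.91e+00] q6 -1.96
158: 1 -0.01 0.05 -0.01 0.1 -0.2 0.2
```

Emit:
move_arm:
  series: "1 0 0.06 0 0 0 0;1 0 0 0 0 0 0"

```text
clock: 19.88
eef_pos: [519.3, -366.5, 146.1]
tcp_rot: [3.141, -0.003, 2.91]
contact_force: [-0.3, 0.5, -2.6]
opening: 0.111
```

```bash
python3 nav.py 158 178 4 -.2
```

```text
t19.88 s157.5/179.0 lat0.3 z-0.5 yawerr0.4 | F fwd-0.4 left0.4 up-2.6 | M fwd0.01 left-0.01 up0.04 open0.11 rot[ 3.141e+00 -3.000e-03  2.910e+00] q6 -1.96
158: 1 -0.02 -0.01 -0.01 0.0 -0.2 0.2
162: 1 -0.1 -0.0 -0.0 -0.0 0.0 -1.0
166: 1 -0.1 -0.0 -0.0 0.0 0.0 -0.6
170: 1 -0.1 -0.0 -0.0 -0.0 0.0 -0.2
174: 1 -0.1 -0.0 -0.0 0.0 0.0 -0.0
178: 1 -0.1 -0.0 -0.0 0.0 0.0 0.0
```

Emit:
move_arm:
  series: "1 -0.08 -0.01 0 0 -0.2 -0.5;1 -0.08 0 0 0 0 -0.7;1 0 0 0 0 0 0"

```text
clock: 20.25
eef_pos: [525.6, -368.3, 146.0]
tcp_rot: [3.141, -0.0, 2.932]
contact_force: [-0.3, 1.3, -0.8]
opening: 0.11
```

```bash
python3 nav.py 166 178 4 -.2
```

```text
t20.25 s164.0/179.0 lat0.1 z-0.6 yawerr0.2 | F fwd-0.6 left1.3 up-0.8 | M fwd0.21 left0.09 up0.04 open0.11 rot[ 3.141 -0.     2.932] q6 -1.98
166: 1 -0.05 -0.01 -0.02 0.1 -0.0 -0.0
170: 1 -0.1 -0.0 -0.0 -0.0 0.0 -0.2
174: 1 -0.1 -0.0 -0.0 0.0 0.0 -0.0
178: 1 -0.1 -0.0 -0.0 0.0 0.0 0.0
```

Emit:
move_arm:
  series: "1 -0.08 0 0 0 0 0;1 0 0 0 0 0 0"

```text
clock: 20.5
eef_pos: [528.5, -368.5, 145.6]
tcp_rot: [3.14, -0.002, 2.932]
contact_force: [-0.3, 1.6, -1.9]
opening: 0.109
```

```bash
python3 nav.py 170
```

```text
t20.50 s167.0/179.0 lat0.5 z-1.0 yawerr-0.1 | F fwd-0.7 left1.5 up-1.9 | M fwd0.31 left0.09 up-0.01 open0.11 rot[ 3.140e+00 -2.000e-03  2.932e+00] q6 -1.97
170: 1 -0.08 -0.01 -0.02 0.1 -0.1 -0.2
```

Emit:
move_arm:
  series: "1 -0.08 0 -0.01 0 0 0;1 0 0 0 0 0 0"

```text
clock: 20.75
eef_pos: [532.2, -369.3, 146.1]
tcp_rot: [3.14, -0.001, 2.932]
contact_force: [0.8, 0.9, -0.8]
opening: 0.105
```

```bash
python3 nav.py 174
```

```text
t20.75 s170.5/179.0 lat0.6 z-0.5 yawerr-0.2 | F fwd0.6 left1.0 up-0.8 | M fwd0.26 left-0.09 up0.01 open0.11 rot[ 3.140e+00 -1.000e-03  2.932e+00] q6 -1.97
174: 1 -0.09 -0.01 -0.01 0.1 -0.1 -0.3
```

Emit:
move_arm:
  series: "1 -0.08 0 -0.01 0 0 -0.2;1 0 0 0 0 0 0"

```text
clock: 21.0
eef_pos: [536.1, -370.3, 146.8]
tcp_rot: [3.14, 0.0, 2.936]
contact_force: [0.4, 1.8, -1.2]
opening: 0.109
```

```bash
python3 nav.py 177
```

```text
t21.00 s174.5/179.0 lat0.4 z0.2 yawerr-0.0 | F fwd-0.0 left1.8 up-1.2 | M fwd0.15 left-0.23 up-0.00 open0.11 rot[3.14  0.    2.936] q6 -1.97
177: 1 -0.06 -0.01 0.01 0.1 0.0 -0.0
```

Emit:
move_arm:
  series: "1 -0.06 0 0 0 0 0;1 0 0 0 0 0 0"

```text
clock: 21.25
eef_pos: [538.7, -371.2, 147.0]
tcp_rot: [3.141, 0.001, 2.936]
contact_force: [0.9, 0.1, -1.6]
opening: 0.111
```

```bash
python3 nav.py 179
```

```text
t21.25 s177.5/179.0 lat-0.0 z0.4 yawerr-0.0 | F fwd0.9 left0.3 up-1.6 | M fwd-0.01 left0.00 up0.05 open0.11 rot[3.141e+00 1.000e-03 2.936e+00] q6 -1.97
179: 1 -0.04 0.0 0.01 0.0 0.0 -0.0
```

The sideways moment fell to zero at s≈177.5, so the catch seems to have snapped. I'll ease on to the stop.

Emit:
move_arm:
  series: "1 -0.03 0 0.01 0 0 0;1 0 0 0 0 0 0"

```text
clock: 21.5
eef_pos: [539.9, -371.7, 146.6]
tcp_rot: [3.141, 0.001, 2.936]
contact_force: [-0.8, -0.5, -1.8]
opening: 0.111
```

```bash
python3 nav.py 179
```

```text
t21.50 s178.5/179.0 lat-0.3 z-0.0 yawerr-0.0 | F fwd-0.6 left-0.6 up-1.8 | M fwd0.01 left0.05 up0.04 open0.11 rot[3.141e+00 1.000e-03 2.936e+00] q6 -1.97
179: 1 -0.01 0.01 -0.0 0.0 0.0 -0.0
```

Emit:
move_arm:
  series: "1 -0.03 0 0 0 0 0;1 0 0 0 0 0 0"

```text
clock: 21.75
eef_pos: [540.1, -371.8, 146.3]
tcp_rot: [3.141, -0.001, 2.936]
contact_force: [-0.2, 0.2, -1.1]
opening: 0.108
```

```bash
python3 nav.py 180
```

```text
t21.75 s179.0/179.0 lat-0.3 z-0.3 yawerr-0.0 | F fwd-0.2 left0.2 up-1.1 | M fwd0.02 left0.01 up0.03 open0.11 rot[ 3.141e+00 -1.000e-03  2.936e+00] q6 -1.97
180: 1 -0.03 0.01 -0.01 0.0 -0.1 -0.0
```

Emit:
move_arm:
  series: "1 -0.04 0 0 0 0 0;1 0 0 0 0 0 0"

```text
clock: 22.0
eef_pos: [540.2, -371.7, 145.8]
tcp_rot: [3.14, -0.005, 2.936]
contact_force: [-0.2, -0.1, -1.4]
opening: 0.109
```

```bash
python3 nav.py 180
```

```text
t22.00 s179.0/179.0 lat-0.2 z-0.8 yawerr-0.0 | F fwd-0.2 left-0.2 up-1.4 | M fwd0.00 left0.11 up-0.03 open0.11 rot[ 3.14  -0.005  2.936] q6 -1.97
180: 1 -0.03 0.0 -0.02 0.1 -0.3 -0.0
```

```bash
python3 - <<'E'
from h import *
S=vision.grab_frame('side')[:,:,::-1]; W=vision.grab_frame('wrist')[:,:,::-1]
s0=cv2.imread('pics/side0.png')
R=lambda i,x,y,w,h:cv2.resize(i[y:y+h,x:x+w],(400,300),interpolation=2)
cv2.imwrite('pics/m7.png',np.vstack([np.hstack([R(s0,305,240,56,42),R(S,305,240,56,42)]),np.hstack([R(W,220,200,180,135),R(W,0,0,640,480)])]))
E
```

```text
(no output)
```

View pics/m7.png

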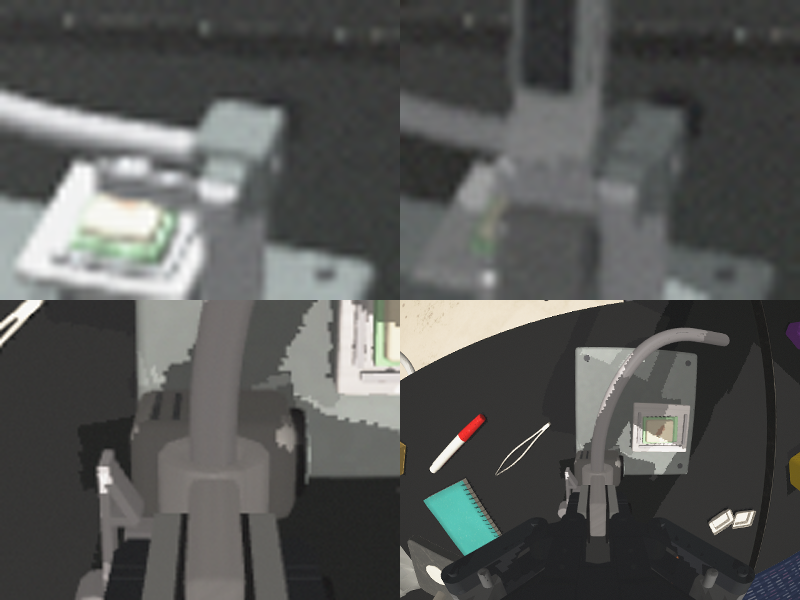

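The view shows the rod entering the collar, the collar against the clamp head, the catch lever's hook around the tooth at about (110,480) and the window towards the block. I'll relax the push and release.

Emit:
move_arm:
  series: "1 0.01 0 0 0 0.3 0;1 0 0 0 0 0 0;0 0 0 0 0 0 0;0 0 0 0 0 0 0;0 0 0 0 0 0 0;0 0 0 0 0 0 0;0 0 0 0 0 0 0"

```text
clock: 22.98
eef_pos: [542.0, -372.4, 147.2]
tcp_rot: [-3.141, -0.005, 2.936]
contact_force: [-0.2, -0.3, 0.1]
opening: 0.502
```

```bash
python3 nav.py 180
```

```text
t22.98 s181.0/179.0 lat-0.5 z0.6 yawerr-0.0 | F fwd-0.1 left-0.3 up0.1 | M fwd-0.02 left-0.01 up0.02 open0.50 rot[-3.141 -0.005  2.936] q6 -1.97
180: 1 0.02 0.01 0.01 -0.0 -0.3 -0.0
```

Emit:
move_arm:
  series: "0 0 0 -0.4 0 0 0;0 0 0 -0.6 0 0 0;0 0 0 -0.6 0 0 0;0 0 0 -0.8 0 0 0;0 0 0 -0.8 0 0 0;0 1 0 -0.5 0 0 0;0 1 0 0 0 0 0;0 1 0 0 0 0 0;0 0 0 0 0 0 0;0 0 0 0 0 0 0"

```text
clock: 24.22
eef_pos: [424.2, -348.5, 311.7]
tcp_rot: [-3.136, 0.005, 2.936]
contact_force: [0.4, 0.4, 0.2]
opening: 0.503
```

```bash
python3 - <<'E'
from h import *
s=r.sense();print(s['clock'],s['eef_pos'],s['contact_force'])
P=vision.camera_params('wrist')
S=vision.grab_frame('side')[:,:,::-1]; W=vision.grab_frame('wrist')[:,:,::-1]; T=vision.grab_frame('top')[:,:,::-1]
c=proj('wrist',(540,-372,125),P).astype(int); print(c)
R=lambda i,x,y,w,h:cv2.resize(i[y:y+h,x:x+w],(400,300),interpolation=2)
x,y=max(0,c[0]-80),min(max(0,c[1]-60),360)
cv2.imwrite('pics/m8.png',np.vstack([np.hstack([R(S,305,225,64,48),R(T,405,200,72,54)]),np.hstack([R(W,min(x,480),y,160,120),R(W,0,0,640,480)])]))
E
```

```text
24.225 [ 424.19000573 -348.49718559  311.73549759] [0.35842494 0.39397831 0.17466492]
[316 326]
```

View pics/m8.png

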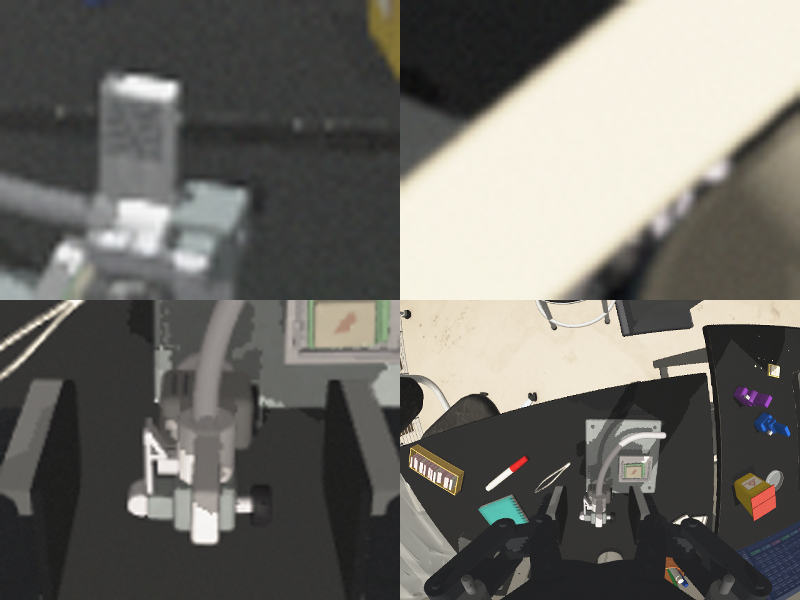

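The released lamp hangs upright on the rod against the clamp head. The catch lever lies parallel to the rod with its hook, at about (150,430), behind the tooth. The block, forceps and dish are in place.

```bash
python3 -c "
from rig import r
print(r.sign_off())"
```

```text
the job is handed in; nothing more can be done
None
```

The lamp is on the stand's rod, home against the clamp head, released, and handed in at about 24 s of the 72 s allowed. Sign-off reports no verdict, so the result rests on my own checks below.

**What I did:** I gripped the silver lamp by its fin and threaded the collar onto the rod tip with the window facing the block. I then stepped it round the bend in about 4 mm steps, correcting from force and moment readings. Readings between moves stayed within about 3 N.

**Checks that agreed:**
- **Threading:** I felt the bore's walls on both sides of the lead-in, about 2.8 mm apart against 3 mm expected.
- **Catch:** the sideways load built up over the last 13 mm or so, then dropped to zero about 1.5 mm before the lamp stopped moving forward. This matches the catch snapping shut behind the tooth.
- **Final pictures:** the lamp hangs upright on the rod, the catch hook lies behind the tooth and the window faces the block. The block and forceps look undisturbed, and the dish seems in place. The cassette nearer the robot I did not check closely.

**Checks that were weak or not done:**
- **Catch angle:** I could not read it directly, and I did not pull the lamp back to test it.
- **Stop contact:** it showed as no further movement and a slight tilt, with almost no forward force in the reading.
- **Rod position:** the camera estimates differed by up to about 1 mm on the lead-in. On the far part of the rod the side camera differed by up to about 3 mm, so I relied on feel there.

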